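# Fit the drill-guide plate on the sloped jig and lock it

## Robot

A 6-joint arm with a two-finger parallel gripper is mounted at the origin on a cart in front of the work surface, level with it; the furniture and walls round the work are solid. World frame = base frame: x ahead of the robot, y to its left, z up, the work surface at z = 0. Lengths are in m, angles in degrees, forces in N, time in s.
With the tool pointing down it reaches from about 0.3 to 0.95 m from the base axis. Payload 3.1 kg.
Tool frame: the origin (TCP) lies on the centre line of the jaws, within the pads' length; the fingertips stand 17 mm ahead of it and the grasp point (between the pads) lies 2 mm behind it; z points along the fingers, y is the direction in which the jaws open and shut (so a half turn about z gives the same grasp; the last joint's range is limited). The gripper opens to 85 mm and grips with 20 to 120 N. Pads are 22 mm wide; open, the fingers measure 114 mm over their backs; the gripper's body (76 mm by 85 mm) begins 54 mm behind the grasp point. The pads swing forward as they close: fully open they stand 13 mm farther back than shut.
Start: joints at [64.188, 17.653, 93.61, -0, 68.738, -3.994], TCP at [0.232, 0.58, 0.248] pointing down, gripper open.
Joint ranges: [-175.34, 175.34], [-45.06, 112.39], [2.9, 150.54], [-68.45, 248.45], [3.09, 151.38], [-168.51, 168.51]. Speed limits (degrees/s): [159.86, 159.86, 180, 180, 180, 180].

## Interface

Orientations are given as a 3x3 rotation matrix whose columns are the frame's x, y, z axes.
In Python, from bench import env gives the robot as it stands.
- The arm moves only by the tool move_arm, never from a script. Its argument "motion" is a list of rows, each an object with "delta_pos": the shift along the tool's x, y, z each as a share of 0.5 m, from -1 to 1, a list of three; "twist": the turn, a rotation vector about the tool's x, y, z each as a share of 45 degrees, from -1 to 1, a list of three. A call has exactly 8 rows; each row is the pose to reach, as a shift and turn from the pose measured when the call began, along the tool's axes at that moment; what a row does not reach only later rows make up. A row lasts 1/10 s, in which the tool goes at most 50 mm and 8.59 degrees, less where a joint would pass 70% of its speed; a pose out of reach is approached as far as the arm can. A call with a number of a shift or a turn outside -1 to 1 is refused whole. A call with a gripper value outside its range is refused whole. "claw" is the finger opening in mm, from 0 to 85.4, set as the call begins (left out, the last holds). The fingers move at their own pace and stop on an object; the grip force is fixed at half the most. Time passes only in rows, so rows that repeat a pose let the fingers close, or fill a call up. It gives the time, the measured TCP pose, the force and the opening at its end, in the units of the state.
- env.read_state(): the state, without advancing time (a new reading comes with each control period).
- env.read_camera(name): name is "scene" or "top" or "wrist"; returns (picture, depth): 420x560x3 uint8, red, green, blue; 420x560 float32, m along the optical axis (not along the pixel's ray), 0 where there is no reading.
- env.calibration(name): a dict with "fx", "fy", "cx", "cy" (pixels), "k1" (the pictures are not rectified: a ray, as slopes to the right and down, at radius r is drawn at 1 + k1 r^2 times it, then the intrinsics apply), "camera_from_world" (4x4, takes a point from world to camera coordinates); the wrist camera has in their place "hand_eye" (4x4, takes a point from camera to tool coordinates, whose origin is the TCP and whose axes are the flange's). Camera axes: x right, y up, looking along -z (the intrinsics and any distortion apply to the point x, -y, -z); pixel columns grow to the right and rows downward; lengths in m; the calibration is good to about 2 mm. A picture is of the moment at which its call begins: read the wrist's pose just before it. calibration takes no time and is no camera call.
- env.sign_off(): hands the job in, once; it reports no verdict.
The state is a dict: "time": time; "q": joint angles; "dq": joint speeds; "tau": joint torques, N m; "tcp_pos": TCP position; "eef_rot": TCP orientation; "contact_force": force on the tool from outside, world axes, zero at the start; "moment": the same for the moment, N m; "width": finger opening in m.
Only numpy, scipy, OpenCV 4.12 (cv2) and the standard library are available. Lean on these libraries where they do the work, as an engineer would, in place of code of your own. Each camera call takes 0.05 s, during which the arm holds its last target. There are 200 camera calls.

## Task

Fit the loose drill-guide plate onto the sloped drilling jig so that both of its locating holes drop over the two dowels and the plate lies flat and fully down on the bed. Then swing the jig's turn-button all the way round, up to its stop, so that its arm lies over the end of the plate, and let go. Leave the spool, the tin and the glue bottle where they stand.

Things in the scene. Friction and masses are not known exactly. Their poses are not given: they have to be found in the camera images.
- guide_grip (a point): Grip of the loose drill-guide plate: black block on top of an aluminium plate 70 x 160 x 6 mm that starts flat on the bench; block 14 mm thick (along x), 56 long (along y), its top 54 mm above the plate's underside. The point is 36 mm above the centre of the underside. Axes: x across the plate, y along it, z out of its top. About 0.2 kg.
- guide_hole (a point): Lower mouth of one locating hole of the plate, at plate y = +48 mm, x = 0; its twin is at y = -48 mm. Both are 10 mm across and go right through. Either end of the plate may go to either dowel. (The small brass bushes in two rows are not locating holes.)
- bed: Sloped wooden bed of the drilling jig, 116 x 236 mm, immovable. Origin: centre of its upper face, 56 mm above the bench. z is normal to the bed, 30 degrees from vertical, leaning toward the robot's side; x points up the slope, y along the bed, level. Seated, the plate's underside is on the bed, long side along y, with guide_grip at x 0, y 0, z 36 mm in this frame.
- dowel (a point): Foot of one of the bed's two steel dowels, at bed x 0, y +48 mm; the other is at y -48 mm. They are 8 mm across, 16 mm high, with tapered noses, and stand normal to the bed.
- pivot (a point): Point on the axis of the turn-button, at bed-frame x 0, y +100 mm, z 42 mm, the height of keeper_knob. The axis is normal to the bed.
- keeper_knob (a point): The turn-button's upright black round knob, 16 mm across, normal to the bed, from 14 to 54 mm above it; it spins freely on its own pin, so it can be held while the arm swings. The point is on its axis, 36 mm from the pivot axis, 42 mm above the bed. It stands on a flat steel arm 18 mm wide, 9 to 14 mm above the bed, that clears the seated plate by 3 mm.
- keeper_arm (a joint): Angle of the turn-button, rad. 0 = closed, at its stop: the arm points along bed -y, over the end of the plate, the knob at bed y +64 mm. It starts open at 1.5 to 2.3; at 1.57 the arm points down the slope (bed -x); 2.6 is the open stop. Light friction (under 3 N at the knob), it stays where it is left.
- spool_mid (a point): Middle of a brown thread spool, 32 mm across, 42 mm high, standing beyond the jig. Leave it.
- tin_mid (a point): Middle of a round red tin, 56 mm across, 35 mm high, beyond the plate. Leave it.
- glue_bottle_mid (a point): Middle of a white glue bottle, 43 mm across, 112 mm high, beyond the jig. Leave it.

How it is judged:
By the outcome, as a careful person would: the job done as asked, in the order asked, and still so for the second after the job is handed in, with the robot touching nothing.
It also fails if it takes over 51 s, if anything falls off the work surface, if the arm or the gripper's body presses on something with over 40 N, if the wrist force passes 120 N, or if a joint passes its speed limit or range.

## Working session

There is one attempt and no reset: what is moved stays moved. The work goes in short steps, Python scripts to look and compute and a tool call to move; the robot and the scene stay as the last step left them, time stands still between calls to the robot, and variables do not carry over. Pictures are saved under pics/ and viewed, about 8 in all and at most 12, crops included, and the job is handed in when it is done.

Besides the shell and the picture viewer there is one more tool, called after ">>>" as a command line: name --argument value ..., lists and objects as JSON in quotes. move_arm: Moves the arm, as the interface text tells. Shift numbers are shares of 0.5 m and turn numbers shares of 45 degrees, none past 1 either way. Its arguments: {"type":"object","properties":{"motion":{"type":"array","items":{"type":"object","properties":{"delta_pos":{"type":"array","items":{"type":"number"}},"twist":{"type":"array","items":{"type":"number"}}}}},"claw":{"type":"number"}},"required":["motion"]}

```bash
ls; mkdir -p pics; cat > h.py <<'E'
import numpy as np, cv2
from bench import env
def snap(n,f):
    s=env.read_state(); im,d=env.read_camera(n); cv2.imwrite('pics/'+f+'.png',im[:,:,::-1]); np.savez('pics/'+f,im=im,d=d,p=s['tcp_pos'],R=s['eef_rot']); return s
def c2w(n,p=None,R=None):
    c=env.calibration(n)
    if n!='wrist': return np.linalg.inv(np.array(c['camera_from_world']))
    T=np.eye(4);T[:3,:3]=R;T[:3,3]=p; return T@np.array(c['hand_eye'])
def cloud(n,f):
    z=np.load('pics/'+f+'.npz'); c=env.calibration(n); d=z['d']
    K=np.array([[c['fx'],0,c['cx']],[0,c['fy'],c['cy']],[0,0,1]])
    v,u=np.mgrid[:420,:560]; uv=np.stack([u,v],-1).reshape(-1,1,2).astype(float)
    s=cv2.undistortPoints(uv,K,np.array([c['k1'],0,0,0.])).reshape(420,560,2)
    P=np.stack([s[...,0]*d,-s[...,1]*d,-d,np.ones_like(d)],-1)
    W=P@c2w(n,z['p'],z['R']).T; W=W[...,:3]; W[d==0]=np.nan
    return z['im'],W
def onplane(n,f,u,v,n0,p0):
    "pixel ray meets plane"
    z=np.load('pics/'+f+'.npz'); c=env.calibration(n)
    K=np.array([[c['fx'],0,c['cx']],[0,c['fy'],c['cy']],[0,0,1]])
    s=cv2.undistortPoints(np.array([[[u,v]]],float),K,np.array([c['k1'],0,0,0.])).ravel()
    T=c2w(n,z['p'],z['R']); r=T[:3,:3]@[s[0],-s[1],-1]; o=T[:3,3]
    return o+r*(np.dot(n0,np.array(p0)-o)/np.dot(n0,r))
E
python3 - <<'E'
from h import *
s=snap('top','top0'); snap('scene','sc0'); print(s)
a=cv2.imread('pics/top0.png');b=cv2.imread('pics/sc0.png')
for n in('top','scene','wrist'):print(n,env.calibration(n))
E
```

```text
pics
{'time': 0.0, 'q': array([ 6.41893039e+01,  1.77052452e+01,  9.36892908e+01, -4.65958080e-04,
        6.87394064e+01, -3.99380837e+00]), 'dq': array([-0.01423104, -0.04770732,  0.01328079, -0.04501389, -0.02844295,
        0.02264132]), 'tau': array([ 1.86718768e-03, -4.15248549e+01, -2.76669985e+01, -5.09744336e-05,
        1.01578984e-02,  2.43401809e-05]), 'tcp_pos': array([0.2319609 , 0.57950875, 0.24704092]), 'eef_rot': array([[-9.28377348e-01,  3.71637562e-01, -1.01102454e-03],
       [ 3.71638905e-01,  9.28374968e-01, -2.10781576e-03],
       [ 1.55266365e-04, -2.33258445e-03, -9.99997267e-01]]), 'contact_force': array([-1.32402452, -0.2010966 ,  0.11950074]), 'moment': array([-0.06118813,  0.00506976, -0.08441415]), 'width': 0.0852787207283964}
top {'fx': 481.5076894049191, 'fy': 481.5076894049191, 'cx': 279.195187066812, 'cy': 204.42558105164832, 'k1': -0.13547698725220586, 'camera_from_world': array([[-0.01719022, -0.99975568, -0.01389552, -0.15920821],
       [ 0.98168468, -0.0195135 ,  0.189511  , -0.67359416],
       [-0.18973585, -0.01038329,  0.98178027, -0.942137
[... 261 characters left out ...]
00242756,  0.53982881],
       [-0.60316143, -0.49776158,  0.62324129,  0.23848546],
       [ 0.48266515,  0.39429678,  0.78202583, -1.18183112],
       [ 0.        ,  0.        ,  0.        ,  1.        ]])}
wrist {'fx': 327.61159443687217, 'fy': 327.61159443687217, 'cx': 283.076964397136, 'cy': 207.15142493249544, 'k1': -0.017678656746455208, 'hand_eye': array([[ 1.25067951e-03,  9.59699094e-01,  2.81026841e-01,
         7.25207530e-02],
       [ 9.99999138e-01, -1.31261245e-03,  3.21483529e-05,
        -4.33143086e-04],
       [ 3.99732077e-04,  2.81026559e-01, -9.59699908e-01,
        -1.26449490e-01],
       [ 0.00000000e+00,  0.00000000e+00,  0.00000000e+00,
         1.00000000e+00]])}
```

View pics/top0.png

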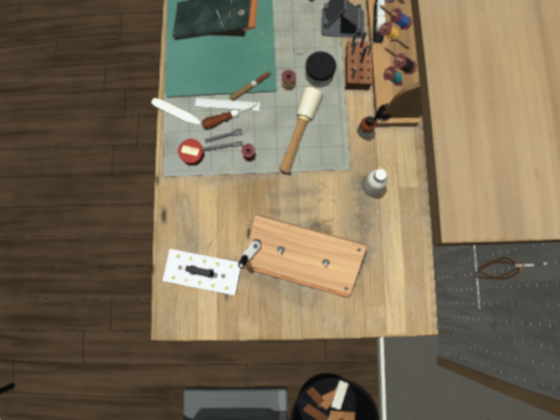

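View pics/sc0.png

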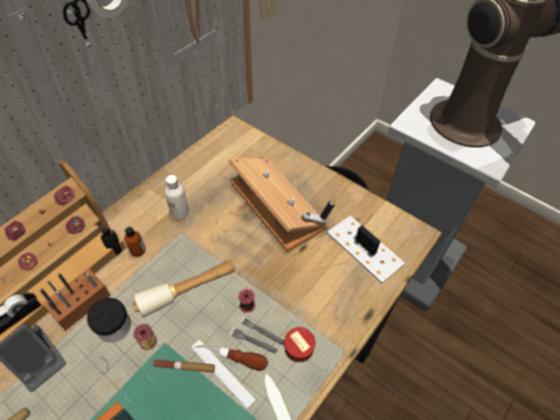

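The top view shows the plate at about (202,271), its grip at the centre, the dowels at (280,250) and (326,263), and the turn-button knob at about (243,263) with its pivot at about (256,245). The scene view agrees.

```bash
python3 - <<'E'
from h import *
im,W=cloud('top','top0')
for u,v in[(280,250),(326,263),(202,271),(170,255),(234,290),(300,280),(300,235),(243,263),(200,320)]:print(u,v,W[v,u].round(4))
# bed plane: fit in polygon
m=np.zeros((420,560),np.uint8);cv2.fillPoly(m,[np.array([(262,225),(358,245),(345,285),(262,268)])],1)
P=W[(m>0)];P=P[np.isfinite(P).all(1)]
for i in range(4):
    c=P.mean(0);n=np.linalg.svd(P-c,full_matrices=0)[2][2];n*=np.sign(n[2]);r=(P-c)@n;P=P[abs(r)<max(.003,2*r.std())]
print('n',n,np.degrees(np.arccos(n[2])),c,len(P),r.std())
# plate white
m=np.zeros((420,560),np.uint8);cv2.fillPoly(m,[np.array([(160,245),(245,260),(240,300),(158,285)])],1)
w=(im.min(2)>170)&(m>0);Q=W[w];Q=Q[np.isfinite(Q).all(1)];print('plate z',np.median(Q[:,2]),len(Q))
ys,xs=np.nonzero(w);rc=cv2.minAreaRect(np.stack([xs,ys],1).astype(np.float32));bx=cv2.boxPoints(rc)
C=np.array([onplane('top','top0',u,v,[0,0,1],[0,0,.006]) for u,v in bx]);print(bx,C.round(4),C.mean(0),np.linalg.norm(np.diff(C,axis=0),axis=1))
d=[onplane('top','top0',u,v,n,c) for u,v in[(280,250),(326,263)]];print('dow',d,np.linalg.norm(d[0]-d[1]))
b=cv2.resize(cv2.imread('pics/top0.png')[200:310,150:380],None,fx=3.4,fy=3.4,interpolation=cv2.INTER_CUBIC);cv2.imwrite('pics/top0c.png',b)
E
```

```text
280 250 [ 0.5752 -0.1717  0.0633]
326 263 [ 0.5463 -0.2647  0.0699]
202 271 [ 0.5353 -0.0091  0.0526]
170 255 [0.574  0.0712 0.0013]
234 290 [ 0.4962 -0.0703  0.0026]
300 280 [ 0.5146 -0.2124  0.0244]
300 235 [ 0.6038 -0.2131  0.0761]
243 263 [ 0.5481 -0.0977  0.0887]
200 320 [0.4329 0.0037 0.0009]
n [-0.47949191  0.14740635  0.86507738] 30.108457308785514 [ 0.563881   -0.22647229  0.0570336 ] 3657 0.0013810320456965044
plate z 0.00540830820902527 2150
[[161.84615 280.76923]
 [168.49998 247.5    ]
 [240.99998 262.     ]
 [234.34615 295.26923]] [[ 0.5175  0.0872  0.006 ]
 [ 0.5901  0.0738  0.006 ]
 [ 0.5562 -0.0861  0.006 ]
 [ 0.4849 -0.0714  0.006 ]] [0.53716679 0.00087428 0.006     ] [0.07376276 0.16340591 0.07275282]
dow [array([ 0.57607468, -0.17157658,  0.05443822]), array([ 0.54729927, -0.26595671,  0.05457076])] 0.09866940657737651
```

View pics/top0c.png

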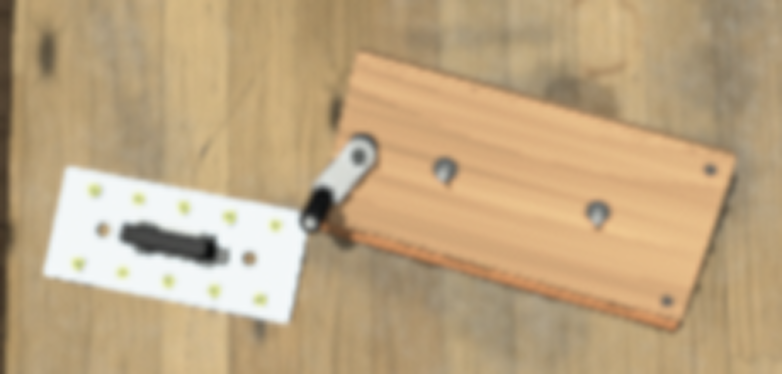

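The crop confirms it: plate holes at crop (103,230) and (249,258), dowels at (445,170) and (598,213), and the knob arm pointing down-slope and outward. I'm moving above the plate.

```bash
cat >> h.py <<'E'
from scipy.spatial.transform import Rotation as Ro
def go(p,R,s=None):
    s=s or env.read_state(); A=np.array(s['eef_rot'])
    d=A.T@(np.array(p)-s['tcp_pos'])/.5; w=Ro.from_matrix(A.T@R).as_rotvec(degrees=True)/45
    print('delta',d.round(4),'twist',w.round(4)); return d,w
def frame(x,z):
    z=np.array(z,float);z/=np.linalg.norm(z);x=np.array(x,float);x-=z*(x@z);x/=np.linalg.norm(x);return np.stack([x,np.cross(z,x),z],1)
E
python3 -c "
from h import *
go([.537,.001,.2],frame([.209,.978,0],[0,0,-1]))"
```

```text
delta [-0.9964 -0.8474  0.0959] twist [-2.4000e-03  1.7000e-03  1.7832e+00]
```

>>> move_arm --motion '[{"delta_pos": [-0.08, -0.07, 0], "twist": [0, 0, 0.12]}, {"delta_pos": [-0.16, -0.14, 0], "twist": [0, 0, 0.25]}, {"delta_pos": [-0.25, -0.21, 0], "twist": [0, 0, 0.4]}, {"delta_pos": [-0.33, -0.28, 0], "twist": [0, 0, 0.55]}, {"delta_pos": [-0.41, -0.35, 0], "twist": [0, 0, 0.7]}, {"delta_pos": [-0.49, -0.42, 0], "twist": [0, 0, 0.85]}, {"delta_pos": [-0.57, -0.49, 0], "twist": [0, 0, 1.0]}, {"delta_pos": [-0.63, -0.54, 0], "twist": [0, 0, 1.0]}]' --claw 85

```text
time: 0.9
tcp_pos: [0.4171, 0.2235, 0.2474]
eef_rot: [[-0.392, 0.92, -0.001], [0.92, 0.392, -0.002], [-0.001, -0.002, -1.0]]
contact_force: [0.3, 1.4, -0.3]
width: 0.0847
```

```bash
python3 -c "
from h import *
print(env.read_state()['tcp_pos'],env.read_state()['q'])
go([.537,.001,.2],frame([.209,.978,0],[0,0,-1]))"
```

```text
[0.417074   0.22345967 0.24741963] [ 2.29566137e+01  7.30612906e-01  1.13387381e+02 -8.59033874e-02
  6.59829657e+01 -9.40487612e-02]
delta [-0.5032  0.0464  0.0954] twist [-0.0016  0.0024  0.7811]
```

>>> move_arm --motion '[{"delta_pos": [-0.08, 0.01, 0.02], "twist": [0, 0, 0.13]}, {"delta_pos": [-0.17, 0.02, 0.03], "twist": [0, 0, 0.26]}, {"delta_pos": [-0.25, 0.02, 0.05], "twist": [0, 0, 0.39]}, {"delta_pos": [-0.33, 0.03, 0.06], "twist": [0, 0, 0.52]}, {"delta_pos": [-0.41, 0.04, 0.08], "twist": [0, 0, 0.65]}, {"delta_pos": [-0.48, 0.05, 0.095], "twist": [0, 0, 0.75]}, {"delta_pos": [-0.503, 0.046, 0.095], "twist": [-0.002, 0.002, 0.78]}, {"delta_pos": [-0.503, 0.046, 0.095], "twist": [-0.002, 0.002, 0.78]}]'

```text
time: 1.7
tcp_pos: [0.5365, -0.0002, 0.1996]
eef_rot: [[0.21, 0.978, -0.001], [0.978, -0.21, 0.0], [-0.0, -0.001, -1.0]]
contact_force: [-0.5, 0.8, -0.4]
width: 0.0848
```

```bash
python3 -c "
from h import *
s=snap('wrist','w1');print(s['tcp_pos'],s['q'])"
```

```text
[ 5.36480604e-01 -1.76417998e-04  1.99605380e-01] [-4.66687230e+00  1.10690640e+01  1.07952730e+02 -5.79140153e-03
  6.10582319e+01  7.47641969e+00]
```

View pics/w1.png

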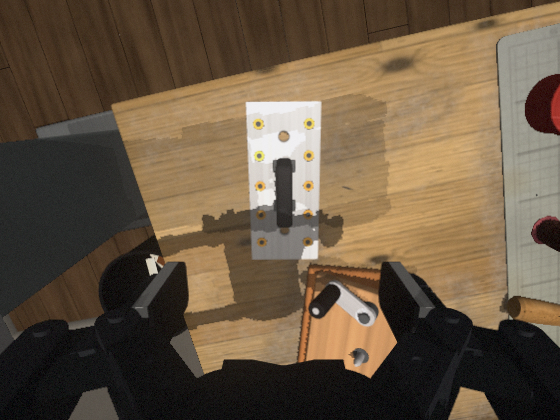

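The wrist view shows the plate holes at (284,136) and (285,230), the knob top near (322,298), the pivot at (367,316) and one dowel at (358,356).

```bash
python3 -c "
from h import *
a=onplane('wrist','w1',284,136,[0,0,1],[0,0,.006]);b=onplane('wrist','w1',285,230,[0,0,1],[0,0,.006])
print(a,b,np.linalg.norm(a-b),(a+b)/2)
im,W=cloud('wrist','w1')
B=W[175:225,275:293].reshape(-1,3);B=B[(B[:,2]>.045)];print('block',(B.min(0)+B.max(0))/2,np.median(B,0),B.min(0),B.max(0))
c=(a+b)/2
x=a-b;go([c[0],c[1],.034],frame([x[0],x[1],0],[0,0,-1]));print(x/np.linalg.norm(x))
"
```

```text
[0.54608195 0.04713477 0.006     ] [ 0.52714231 -0.0467781   0.006     ] 0.09580363559164078 [5.36612131e-01 1.78332865e-04 6.00000000e-03]
block [ 0.5357856  -0.00276794  0.05422355] [ 0.53601791 -0.00164346  0.05468693] [ 0.52494706 -0.02576044  0.05091546] [0.54662414 0.02022457 0.05753164]
delta [-0.0015  0.0017  0.3317] twist [-0.0017 -0.0004 -0.0145]
[0.19769229 0.98026413 0.        ]
```

>>> move_arm --motion '[{"delta_pos": [0, 0, 0.06], "twist": [0, 0, -0.01]}, {"delta_pos": [0, 0, 0.12], "twist": [0, 0, -0.015]}, {"delta_pos": [-0.001, 0.001, 0.18], "twist": [-0.002, 0, -0.015]}, {"delta_pos": [-0.001, 0.002, 0.23], "twist": [-0.002, 0, -0.015]}, {"delta_pos": [-0.001, 0.002, 0.27], "twist": [-0.002, 0, -0.015]}, {"delta_pos": [-0.001, 0.002, 0.3], "twist": [-0.002, 0, -0.015]}, {"delta_pos": [-0.001, 0.002, 0.325], "twist": [-0.002, 0, -0.015]}, {"delta_pos": [-0.001, 0.002, 0.332], "twist": [-0.002, 0, -0.015]}]'

```text
time: 2.55
tcp_pos: [0.5359, 0.0012, 0.0329]
eef_rot: [[0.196, 0.981, -0.002], [0.981, -0.196, 0.001], [0.0, -0.002, -1.0]]
contact_force: [-0.8, 0.3, -0.2]
width: 0.0847
```

>>> move_arm --motion '[{"delta_pos": [0, 0, 0], "twist": [0, 0, 0]}, {"delta_pos": [0, 0, 0], "twist": [0, 0, 0]}, {"delta_pos": [0, 0, 0], "twist": [0, 0, 0]}, {"delta_pos": [0, 0, 0], "twist": [0, 0, 0]}, {"delta_pos": [0, 0, 0], "twist": [0, 0, 0]}, {"delta_pos": [0, 0, 0], "twist": [0, 0, 0]}, {"delta_pos": [0, 0, 0], "twist": [0, 0, 0]}, {"delta_pos": [0, 0, 0], "twist": [0, 0, 0]}]' --claw 0

```text
time: 3.35
tcp_pos: [0.5366, 0.0011, 0.0336]
eef_rot: [[0.196, 0.981, -0.0], [0.981, -0.196, 0.0], [0.0, -0.0, -1.0]]
contact_force: [-1.1, 0.2, 5.8]
width: 0.0134
```

```bash
python3 -c "
from h import *
s=env.read_state();print(s['tcp_pos'],s['eef_rot'],s['width'])
# bed target
by=np.array([.0288,.0944,0]);by/=np.linalg.norm(by)
yaw=np.arctan2(by[0],by[1])
bx=np.array([by[1]*np.cos(np.pi/6),-by[0]*np.cos(np.pi/6),.5]);n=np.cross(bx,by);print(by,bx,n)
c=np.array([.562,-.219,.056])
R=frame(by,-n)
for h in(.14,.06):go(c+n*(.034+h),R)
"
```

```text
[0.53658755 0.00109101 0.0336398 ] [[ 1.96140518e-01  9.80575778e-01 -2.01905175e-04]
 [ 9.80575746e-01 -1.96140436e-01  3.67646652e-04]
 [ 3.20903632e-04 -2.70093723e-04 -9.99999912e-01]] 0.0134311068903679
[0.29180664 0.95647733 0.        ] [ 0.82833367 -0.25271197  0.5       ] [-0.47823867  0.14590332  0.8660254 ]
delta [-0.4044 -0.0371 -0.3462] twist [-0.6665 -0.0333  0.1227]
delta [-0.4123  0.0426 -0.2077] twist [-0.6665 -0.0333  0.1227]
```

```bash
python3 -c "
from h import *
go([.419,-.175,.22],frame([.2918,.9565,0],[0,0,-1]))"
```

```text
delta [-0.3913 -0.1616 -0.3728] twist [-0.0004 -0.0004  0.1256]
```

>>> move_arm --motion '[{"delta_pos": [0, 0, -0.03], "twist": [0, 0, 0]}, {"delta_pos": [0, 0, -0.09], "twist": [0, 0, 0]}, {"delta_pos": [0, 0, -0.17], "twist": [0, 0, 0]}, {"delta_pos": [0, -0.02, -0.25], "twist": [0, 0, 0.02]}, {"delta_pos": [-0.05, -0.05, -0.32], "twist": [0, 0, 0.05]}, {"delta_pos": [-0.13, -0.08, -0.36], "twist": [0, 0, 0.08]}, {"delta_pos": [-0.21, -0.11, -0.37], "twist": [0, 0, 0.11]}, {"delta_pos": [-0.28, -0.13, -0.373], "twist": [0, 0, 0.125]}]'

```text
time: 4.15
tcp_pos: [0.4443, -0.1246, 0.2217]
eef_rot: [[0.291, 0.957, 0.002], [0.957, -0.291, -0.001], [-0.0, 0.002, -1.0]]
contact_force: [0.3, -1.3, -0.8]
width: 0.0131
```

>>> move_arm --motion '[{"delta_pos": [-0.06, -0.02, 0], "twist": [0, 0, 0]}, {"delta_pos": [-0.1, -0.03, 0], "twist": [0, 0, 0]}, {"delta_pos": [-0.11, -0.03, 0], "twist": [0, 0, 0]}, {"delta_pos": [-0.11, -0.03, 0], "twist": [0, 0, 0]}, {"delta_pos": [-0.11, -0.03, 0], "twist": [0, 0, 0]}, {"delta_pos": [-0.11, -0.03, 0], "twist": [0, 0, 0]}, {"delta_pos": [-0.11, -0.03, 0], "twist": [0, 0, 0]}, {"delta_pos": [-0.11, -0.03, 0], "twist": [0, 0, 0]}]'

```text
time: 4.95
tcp_pos: [0.4141, -0.1722, 0.2216]
eef_rot: [[0.29, 0.957, 0.001], [0.957, -0.29, -0.0], [-0.0, 0.001, -1.0]]
contact_force: [0.2, 0.0, -2.2]
width: 0.0133
```

```bash
python3 -c "
from h import *
s=snap('wrist','w2');print(s['tcp_pos'],s['q'],s['contact_force'])
a=cv2.imread('pics/w2.png')[60:300,180:560];cv2.imwrite('pics/w2c.png',cv2.resize(a,None,fx=2.1,fy=2.1,interpolation=cv2.INTER_CUBIC))"
```

```text
[ 0.41414833 -0.1722015   0.22160936] [-2.81521566e+01 -5.75724613e-01  1.17921998e+02  1.53884119e-02
  6.25787320e+01 -1.12950373e+01] [ 0.2420601   0.03555836 -2.189201  ]
```

View pics/w2c.png

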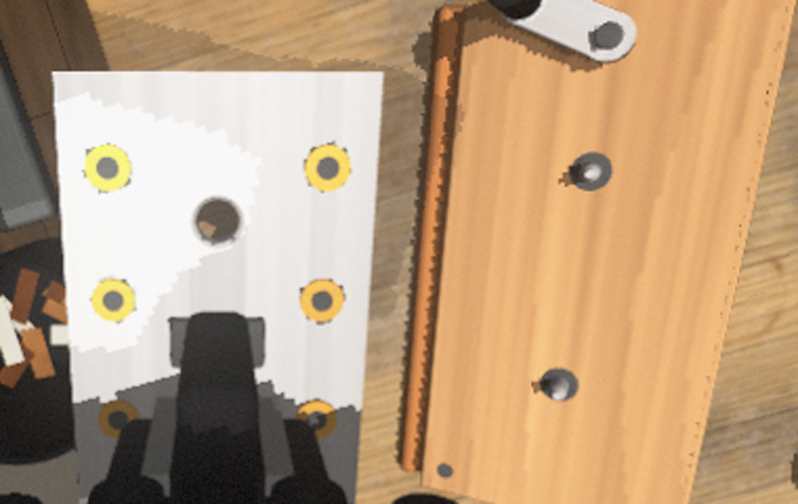

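```bash
python3 - <<'E'
from h import *
im,W=cloud('wrist','w2');z=np.load('pics/w2.npz')
f=lambda u,v:(180+u/2.1,60+v/2.1)
m=np.zeros((420,560),np.uint8);cv2.fillPoly(m,[np.array([f(480,80),f(740,60),f(670,460),f(450,440)]).astype(int)],1)
P=W[m>0];P=P[np.isfinite(P).all(1)]
for i in range(6):
    c=P.mean(0);n=np.linalg.svd(P-c,full_matrices=0)[2][2];n*=np.sign(n[2]);r=(P-c)@n;P=P[abs(r)<max(.002,2*r.std())]
print('n',n,np.degrees(np.arccos(n[2])),r.std())
for h in(0,.008,.016):
    a,b=[onplane('wrist','w2',*f(*q),n,c+n*h)-n*h for q in((592,171),(558,384))]
    print(h,a,b,np.linalg.norm(a-b),(a+b)/2,(a-b)/np.linalg.norm(a-b))
T=c2w('wrist',z['p'],z['R']);v=T[:3,3]-a;print('view angle',np.degrees(np.arccos(v@n/np.linalg.norm(v))))
p,R=z['p'],z['R']
h=onplane('wrist','w2',*f(217,220),R[:,2],p+R[:,2]*.028);print('hole in tool',R.T@(h-p))
for q in((53,72),(383,72)):print('corner',R.T@(onplane('wrist','w2',*f(*q),R[:,2],p+R[:,2]*.028)-p))
pv=onplane('wrist','w2',*f(606,36),n,c+n*.016)-n*.016;print('pivot foot',pv, pv-(a+b)/2)
hole=W[150:180,240:256];print('plate top tool z',np.nanmedian((hole.reshape(-1,3)-p)@R[:,2]))
E
```

```text
n [-0.47751294  0.14461139  0.86664234] 29.929229113394534 0.0007666746127959643
0 [ 0.57713231 -0.17338566  0.05720728] [ 0.54864254 -0.26521233  0.05683221] 0.0961454347596901 [ 0.56288743 -0.219299    0.05701975] [0.29631949 0.95508091 0.00390105]
0.008 [ 0.57748192 -0.17285665  0.05731164] [ 0.5496815  -0.26246146  0.05694565] 0.09381907698736673 [ 0.56358171 -0.21765906  0.05712864] [0.29631949 0.95508091 0.00390105]
0.016 [ 0.57783153 -0.17232764  0.057416  ] [ 0.55072046 -0.25971059  0.05705908] 0.09149271921504351 [ 0.56427599 -0.21601912  0.05723754] [0.29631949 0.95508091 0.00390105]
view angle 4.371252775042615
hole in tool [ 0.04675961 -0.00092631  0.028     ]
corner [ 0.07843575 -0.0359229   0.028     ]
corner [0.07852359 0.03439585 0.028     ]
pivot foot [ 0.59086703 -0.12350013  0.0564509 ] [ 0.02659104  0.09251898 -0.00078664]
plate top tool z 0.02672799564572055
```

```bash
cat >> h.py <<'E'
BY=np.array([.293,.956,0]);BY/=np.linalg.norm(BY)
BX=np.array([BY[1]*3**.5/2,-BY[0]*3**.5/2,.5]);N=np.cross(BX,BY);RB=np.stack([BY,BX,-N],1)
C0=np.array([.5629,-.2193,.0562])
def bed(p):return np.stack([BX,BY,N])@(np.array(p)-C0)
def bw(x,y,z):return C0+BX*x+BY*y+N*z
E
python3 -c "
from h import *
go(bw(.0008,.0013,.034+.09),RB)"
```

```text
delta [-0.0006  0.1893  0.1155] twist [-0.6649 -0.0008  0.0036]
```

>>> move_arm --motion '[{"delta_pos": [0, 0.02, 0], "twist": [-0.1, 0, 0]}, {"delta_pos": [0, 0.05, 0], "twist": [-0.22, 0, 0]}, {"delta_pos": [0, 0.09, 0.02], "twist": [-0.35, 0, 0]}, {"delta_pos": [0, 0.13, 0.05], "twist": [-0.48, 0, 0]}, {"delta_pos": [0, 0.165, 0.08], "twist": [-0.58, 0, 0.002]}, {"delta_pos": [0, 0.185, 0.105], "twist": [-0.65, 0, 0.003]}, {"delta_pos": [-0.001, 0.189, 0.115], "twist": [-0.665, -0.001, 0.004]}, {"delta_pos": [-0.001, 0.189, 0.1155], "twist": [-0.665, -0.001, 0.004]}]'

```text
time: 5.8
tcp_pos: [0.5034, -0.1994, 0.1625]
eef_rot: [[0.293, 0.83, 0.475], [0.956, -0.255, -0.145], [0.001, 0.496, -0.868]]
contact_force: [0.0, 0.1, -1.8]
width: 0.0133
```

```bash
python3 -c "
from h import *
s=env.read_state();print(s['q'],bed(s['tcp_pos']),s['contact_force'])
go(bw(.0008,.0013,.034+.024),RB)"
```

```text
[-29.74256565   2.03506143 128.93950664  18.05815349  20.82010571
 -27.99136547] [-0.00120316  0.00157339  0.12338353] [ 0.04167541  0.10435354 -1.79311741]
delta [-0.0007  0.0045  0.1307] twist [-0.0052 -0.0013 -0.0007]
```

>>> move_arm --motion '[{"delta_pos": [0, 0.002, 0.02], "twist": [-0.003, 0, 0]}, {"delta_pos": [-0.001, 0.004, 0.05], "twist": [-0.005, -0.001, 0]}, {"delta_pos": [-0.001, 0.0045, 0.08], "twist": [-0.005, -0.001, 0]}, {"delta_pos": [-0.001, 0.0045, 0.105], "twist": [-0.005, -0.001, 0]}, {"delta_pos": [-0.001, 0.0045, 0.12], "twist": [-0.005, -0.001, 0]}, {"delta_pos": [-0.001, 0.0045, 0.128], "twist": [-0.005, -0.001, 0]}, {"delta_pos": [-0.001, 0.0045, 0.131], "twist": [-0.005, -0.001, 0]}, {"delta_pos": [-0.001, 0.0045, 0.131], "twist": [-0.005, -0.001, 0]}]'

```text
time: 6.6
tcp_pos: [0.5365, -0.21, 0.107]
eef_rot: [[0.293, 0.828, 0.478], [0.956, -0.254, -0.146], [0.0, 0.5, -0.866]]
contact_force: [-1.5, 0.3, -1.4]
width: 0.0135
```

```bash
python3 -c "
from h import *
s=snap('wrist','w3');print(s['q'],bed(s['tcp_pos']),s['contact_force'],(RB.T@s['eef_rot']).round(4))
a=cv2.imread('pics/w3.png');cv2.imwrite('pics/w3c.png',cv2.resize(a[80:300,180:400],None,fx=2.7,fy=2.7,interpolation=cv2.INTER_CUBIC))
go(bw(.0008,.0013,.034+.014),RB)"
```

```text
[-28.76679083  12.27223296 126.17387289  26.12921187  13.38669365
 -35.67706212] [0.00116538 0.00117247 0.057977  ] [-1.5329968   0.27370787 -1.38607803] [[ 1.e+00 -4.e-04  3.e-04]
 [ 4.e-04  1.e+00  3.e-04]
 [-3.e-04 -3.e-04  1.e+00]]
delta [ 0.0003 -0.0008  0.0203] twist [ 0.0007 -0.0003 -0.0005]
```

View pics/w3c.png

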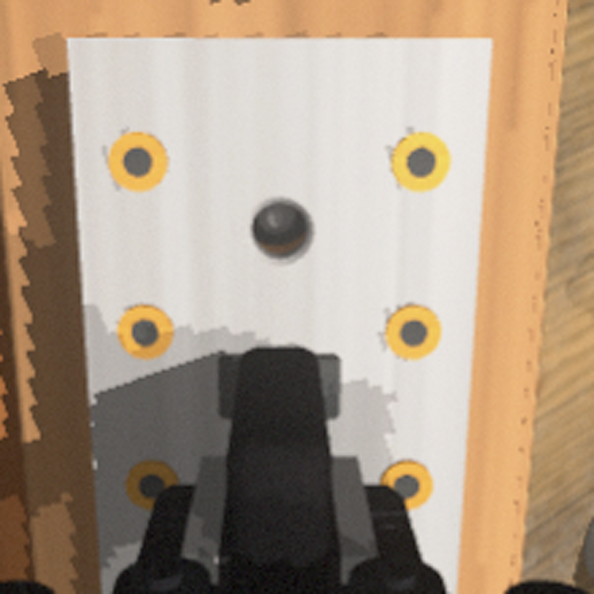

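The view shows the dowel nose inside the near hole, at about (280,225) in the crop with the hole centre at (282,228). That is well aligned, so I'm descending.

>>> move_arm --motion '[{"delta_pos": [0, -0.001, 0.003], "twist": [0, 0, 0]}, {"delta_pos": [0, -0.001, 0.006], "twist": [0, 0, 0]}, {"delta_pos": [0, -0.001, 0.01], "twist": [0, 0, 0]}, {"delta_pos": [0, -0.001, 0.014], "twist": [0, 0, 0]}, {"delta_pos": [0, -0.001, 0.018], "twist": [0, 0, 0]}, {"delta_pos": [0, -0.001, 0.022], "twist": [0, 0, 0]}, {"delta_pos": [0, -0.001, 0.026], "twist": [0, 0, 0]}, {"delta_pos": [0, -0.001, 0.026], "twist": [0, 0, 0]}]'

```text
time: 7.45
tcp_pos: [0.5422, -0.2117, 0.0953]
eef_rot: [[0.293, 0.828, 0.478], [0.956, -0.254, -0.146], [0.001, 0.5, -0.866]]
contact_force: [-0.1, 0.2, -0.8]
width: 0.0131
```

```bash
python3 -c "
from h import *
s=env.read_state();print(s['q'],bed(s['tcp_pos']),np.stack([BX,BY,N])@s['contact_force'],s['moment'])
go(bw(.0008,.0013,.034+.005),RB)"
```

```text
[-28.60424615  14.28312324 125.57486403  28.66218304  12.09905018
 -38.14418594] [0.00046836 0.00116819 0.04482995] [-0.49672683  0.1327518  -0.64914879] [ 0.08279181  0.40650571 -0.02509209]
delta [0.0003 0.0007 0.0117] twist [-0.     -0.0004 -0.0007]
```

>>> move_arm --motion '[{"delta_pos": [0, 0.0005, 0.002], "twist": [0, 0, 0]}, {"delta_pos": [0, 0.0005, 0.004], "twist": [0, 0, 0]}, {"delta_pos": [0, 0.0005, 0.006], "twist": [0, 0, 0]}, {"delta_pos": [0, 0.0005, 0.008], "twist": [0, 0, 0]}, {"delta_pos": [0, 0.0005, 0.01], "twist": [0, 0, 0]}, {"delta_pos": [0, 0.0005, 0.012], "twist": [0, 0, 0]}, {"delta_pos": [0, 0.0005, 0.014], "twist": [0, 0, 0]}, {"delta_pos": [0, 0.0005, 0.014], "twist": [0, 0, 0]}]'

```text
time: 8.25
tcp_pos: [0.5458, -0.2128, 0.0892]
eef_rot: [[0.293, 0.828, 0.478], [0.956, -0.254, -0.146], [0.001, 0.5, -0.866]]
contact_force: [-0.3, 0.1, -2.0]
width: 0.013
```

```bash
python3 -c "
from h import *
s=env.read_state();print(s['q'],bed(s['tcp_pos']),np.stack([BX,BY,N])@s['contact_force'],s['moment'])
go(bw(.0008,.0013,.034),RB)"
```

```text
[-28.50408891  15.37511054 125.16835022  30.06160033  11.48006089
 -39.49460934] [0.00064571 0.00118946 0.03771552] [-1.25741653  0.0144385  -1.56333701] [ 0.13453454  0.43445001 -0.00938103]
delta [0.0002 0.0003 0.0074] twist [-0.0003 -0.0005 -0.0007]
```

>>> move_arm --motion '[{"delta_pos": [0, 0, 0.001], "twist": [0, 0, 0]}, {"delta_pos": [0, 0, 0.002], "twist": [0, 0, 0]}, {"delta_pos": [0, 0, 0.004], "twist": [0, 0, 0]}, {"delta_pos": [0, 0, 0.005], "twist": [0, 0, 0]}, {"delta_pos": [0, 0, 0.007], "twist": [0, 0, 0]}, {"delta_pos": [0, 0, 0.008], "twist": [0, 0, 0]}, {"delta_pos": [0, 0, 0.009], "twist": [0, 0, 0]}, {"delta_pos": [0, 0, 0.009], "twist": [0, 0, 0]}]'

```text
time: 9.05
tcp_pos: [0.5479, -0.2134, 0.0852]
eef_rot: [[0.293, 0.828, 0.478], [0.956, -0.254, -0.146], [0.001, 0.5, -0.866]]
contact_force: [-0.5, 0.6, -1.7]
width: 0.0134
```

```bash
python3 -c "
from h import *
s=env.read_state();print(bed(s['tcp_pos']),np.stack([BX,BY,N])@s['contact_force'],s['moment'])"
```

```text
[0.00059558 0.00119312 0.03317568] [-1.36566918  0.42108611 -1.15107301] [ 0.14793476  0.35828377 -0.01203901]
```

>>> move_arm --motion '[{"delta_pos": [0, 0, 0.001], "twist": [0, 0, 0]}, {"delta_pos": [0, 0, 0.002], "twist": [0, 0, 0]}, {"delta_pos": [0, 0, 0.003], "twist": [0, 0, 0]}, {"delta_pos": [0, 0, 0.003], "twist": [0, 0, 0]}, {"delta_pos": [0, 0, 0.004], "twist": [0, 0, 0]}, {"delta_pos": [0, 0, 0.004], "twist": [0, 0, 0]}, {"delta_pos": [0, 0, 0.004], "twist": [0, 0, 0]}, {"delta_pos": [0, 0, 0.004], "twist": [0, 0, 0]}]'

```text
time: 9.85
tcp_pos: [0.548, -0.2135, 0.0851]
eef_rot: [[0.293, 0.828, 0.479], [0.956, -0.254, -0.146], [0.001, 0.5, -0.866]]
contact_force: [-18.5, 2.5, 20.9]
width: 0.0136
```

```bash
python3 -c "
from h import *
s=env.read_state();print(bed(s['tcp_pos']),np.stack([BX,BY,N])@s['contact_force'],s['moment'])"
```

```text
[0.00063949 0.00121234 0.03302884] [-5.52798818 -3.08122836 27.27083371] [ 0.1890483   1.03576565 -0.11313934]
```

The plate is firmly against the bed with 27 N normal force at the seat height. Next I release it and back off.

>>> move_arm --motion '[{"delta_pos": [0, 0, -0.002], "twist": [0, 0, 0]}, {"delta_pos": [0, 0, -0.002], "twist": [0, 0, 0]}, {"delta_pos": [0, 0, -0.002], "twist": [0, 0, 0]}, {"delta_pos": [0, 0, -0.002], "twist": [0, 0, 0]}, {"delta_pos": [0, 0, -0.002], "twist": [0, 0, 0]}, {"delta_pos": [0, 0, -0.002], "twist": [0, 0, 0]}, {"delta_pos": [0, 0, -0.002], "twist": [0, 0, 0]}, {"delta_pos": [0, 0, -0.002], "twist": [0, 0, 0]}]' --claw 50

```text
time: 10.65
tcp_pos: [0.5475, -0.2133, 0.0859]
eef_rot: [[0.293, 0.828, 0.479], [0.956, -0.254, -0.146], [0.001, 0.5, -0.866]]
contact_force: [0.4, -0.5, -0.1]
width: 0.0501
```

>>> move_arm --motion '[{"delta_pos": [0, 0, -0.02], "twist": [0, 0, 0]}, {"delta_pos": [0, 0, -0.06], "twist": [0, 0, 0]}, {"delta_pos": [0, 0, -0.11], "twist": [0, 0, 0]}, {"delta_pos": [0, 0, -0.16], "twist": [0, 0, 0]}, {"delta_pos": [0, 0, -0.2], "twist": [0, 0, 0]}, {"delta_pos": [0, 0, -0.22], "twist": [0, 0, 0]}, {"delta_pos": [0, 0, -0.22], "twist": [0, 0, 0]}, {"delta_pos": [0, 0, -0.22], "twist": [0, 0, 0]}]'

```text
time: 11.45
tcp_pos: [0.4949, -0.1973, 0.1808]
eef_rot: [[0.293, 0.828, 0.478], [0.956, -0.254, -0.145], [0.001, 0.5, -0.866]]
contact_force: [-0.1, -0.4, 0.0]
width: 0.0498
```

```bash
python3 -c "
from h import *
s=snap('wrist','w4');print(s['q'],bed(s['tcp_pos']),s['width'])
im,W=cloud('wrist','w4')
Bq=(W-C0)@np.stack([BX,BY,N]).T
for q in((250,120),(320,120),(250,240),(320,240),(283,110)):print(q,Bq[q[1],q[0]].round(4))
"
```

```text
[-30.14085605  -1.12028357 129.46427026  16.88439717  23.2127879
 -26.95328869] [0.00037852 0.00111845 0.14368351] 0.04980594059133663
(250, 120) [-0.0259  0.0659  0.0068]
(320, 120) [0.0286 0.066  0.0072]
(250, 240) [-0.0288 -0.0349  0.0055]
(320, 240) [ 0.0317 -0.0339  0.0079]
(283, 110) [-0.0002  0.0734  0.0069]
```

View pics/w4.png

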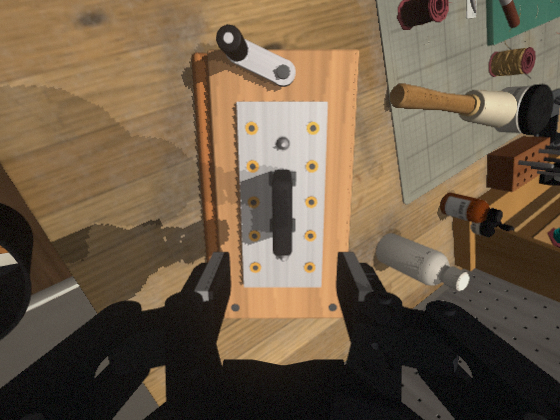

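The plate is seated: dowels show in both holes at (282,143) and (283,257), and its top reads 5.5–8 mm off the bed, i.e. flat. The knob top is at about (230,36) and the pivot at (283,72).

```bash
python3 -c "
from h import *
k=bed(onplane('wrist','w4',229,36,N,bw(0,0,.054)));p=bed(onplane('wrist','w4',283,72,N,bw(0,0,.016)))
print('knob',k,'piv',p,np.linalg.norm((k-p)[:2]),'ang',np.degrees(np.arctan2(-(k-p)[0],-(k-p)[1])))
"
```

```text
knob [-0.03263373  0.11600431  0.054     ] piv [-0.00022458  0.09989388  0.016     ] 0.0361925222208423 ang 116.43174593786449
```

>>> move_arm --motion '[{"delta_pos": [0.04, -0.01, 0], "twist": [0, 0, 0]}, {"delta_pos": [0.09, -0.025, 0.01], "twist": [0, 0, 0]}, {"delta_pos": [0.15, -0.04, 0.02], "twist": [0, 0, 0]}, {"delta_pos": [0.2, -0.055, 0.04], "twist": [0, 0, 0]}, {"delta_pos": [0.225, -0.062, 0.06], "twist": [0, 0, 0]}, {"delta_pos": [0.232, -0.064, 0.08], "twist": [0, 0, 0]}, {"delta_pos": [0.232, -0.064, 0.09], "twist": [0, 0, 0]}, {"delta_pos": [0.232, -0.064, 0.09], "twist": [0, 0, 0]}]'

```text
time: 12.3
tcp_pos: [0.5231, -0.0844, 0.1238]
eef_rot: [[0.293, 0.83, 0.475], [0.956, -0.255, -0.144], [0.001, 0.496, -0.868]]
contact_force: [0.1, -0.7, 0.4]
width: 0.0504
```

```bash
python3 -c "
from h import *
s=env.read_state();print(s['q'],bed(s['tcp_pos']))
go(bw(-.0316,.1172,.039),RB)"
```

```text
[-12.69613671   5.62315531 131.28366572  -8.90265956  13.54791691
  12.44314939] [-0.03335362  0.11729971  0.09735109]
delta [-0.0004  0.004   0.1167] twist [-0.0051 -0.0017 -0.0003]
```

```bash
cat >> h.py <<'E'
RL=RB@Ro.from_rotvec([0,-15,0],degrees=True).as_matrix()
E
python3 -c "
from h import *
go(bw(-.0316,.1172,.09),RL)
# what the next (straight bed-normal) descent is in leaned tool axes, per mm
print(RL.T@(-N)*.048/.5)"
```

```text
delta [-0.0002  0.0036  0.0147] twist [-0.0052 -0.3351  0.0004]
[0.02484663 0.         0.09272888]
```

>>> move_arm --motion '[{"delta_pos": [0, 0.002, 0.002], "twist": [-0.002, -0.08, 0]}, {"delta_pos": [0, 0.0035, 0.006], "twist": [-0.005, -0.18, 0]}, {"delta_pos": [0, 0.0035, 0.01], "twist": [-0.005, -0.27, 0]}, {"delta_pos": [0, 0.0035, 0.0145], "twist": [-0.005, -0.335, 0]}, {"delta_pos": [0, 0.0035, 0.0145], "twist": [-0.005, -0.335, 0]}, {"delta_pos": [0, 0.0035, 0.0145], "twist": [-0.005, -0.335, 0]}, {"delta_pos": [0, 0.0035, 0.0145], "twist": [-0.005, -0.335, 0]}, {"delta_pos": [0, 0.0035, 0.0145], "twist": [-0.005, -0.335, 0]}]'

```text
time: 13.1
tcp_pos: [0.5277, -0.0864, 0.1185]
eef_rot: [[0.407, 0.828, 0.385], [0.885, -0.255, -0.389], [-0.224, 0.5, -0.837]]
contact_force: [-0.7, 0.3, -0.6]
width: 0.0497
```

```bash
python3 -c "
from h import *
s=env.read_state();print(s['q'],bed(s['tcp_pos']))
go(bw(-.0316,.1172,.041),RL)"
```

```text
[ -1.83565734  10.63530501 127.80566265 -55.61241874  27.1277095
  66.69355753] [-0.0316813   0.11671746  0.09021395]
delta [0.0264 0.0002 0.0948] twist [-0.0007 -0.     -0.0011]
```

```bash
sed -i 's/^RL=.*/RL=RB@Ro.from_rotvec([0,15,0],degrees=True).as_matrix()/' h.py
python3 -c "
from h import *
go(bw(-.0316,.1172,.10),RL)"
```

```text
delta [-0.0041  0.0002 -0.0192] twist [-4.000e-04  6.667e-01 -1.300e-03]
```

>>> move_arm --motion '[{"delta_pos": [0, 0, -0.01], "twist": [0, 0.06, 0]}, {"delta_pos": [-0.002, 0, -0.02], "twist": [0, 0.14, 0]}, {"delta_pos": [-0.004, 0, -0.02], "twist": [0, 0.22, 0]}, {"delta_pos": [-0.004, 0, -0.02], "twist": [0, 0.3, 0]}, {"delta_pos": [-0.004, 0, -0.02], "twist": [0, 0.38, 0]}, {"delta_pos": [-0.004, 0, -0.02], "twist": [0, 0.46, 0]}, {"delta_pos": [-0.004, 0, -0.02], "twist": [0, 0.56, 0]}, {"delta_pos": [-0.004, 0, -0.02], "twist": [0, 0.667, -0.001]}]'

```text
time: 13.9
tcp_pos: [0.5137, -0.0838, 0.1202]
eef_rot: [[0.241, 0.848, 0.472], [0.965, -0.26, -0.027], [0.1, 0.462, -0.881]]
contact_force: [-0.4, 0.3, -0.2]
width: 0.0501
```

```bash
python3 -c "
from h import *
s=env.read_state();print(s['q'],bed(s['tcp_pos']))
go(bw(-.0316,.1172,.095),RL);go(bw(-.0316,.1172,.041),RL)"
```

```text
[-18.0739627    5.24638412 131.64465796  24.18282856  17.12759647
 -24.16993991] [-0.04309175  0.1151559   0.09883598]
delta [0.0033 0.0233 0.0071] twist [-0.0543  0.1899 -0.0099]
delta [-0.0088  0.028   0.1143] twist [-0.0543  0.1899 -0.0099]
```

>>> move_arm --motion '[{"delta_pos": [0.003, 0.023, 0.007], "twist": [-0.054, 0.19, -0.01]}, {"delta_pos": [0.003, 0.023, 0.007], "twist": [-0.054, 0.19, -0.01]}, {"delta_pos": [0.003, 0.023, 0.007], "twist": [-0.054, 0.19, -0.01]}, {"delta_pos": [0.003, 0.023, 0.007], "twist": [-0.054, 0.19, -0.01]}, {"delta_pos": [0.003, 0.023, 0.007], "twist": [-0.054, 0.19, -0.01]}, {"delta_pos": [0.003, 0.023, 0.007], "twist": [-0.054, 0.19, -0.01]}, {"delta_pos": [0.003, 0.023, 0.007], "twist": [-0.054, 0.19, -0.01]}, {"delta_pos": [0.003, 0.023, 0.007], "twist": [-0.054, 0.19, -0.01]}]'

```text
time: 14.7
tcp_pos: [0.5255, -0.085, 0.1227]
eef_rot: [[0.158, 0.828, 0.537], [0.962, -0.253, 0.106], [0.224, 0.5, -0.837]]
contact_force: [0.2, -0.1, -0.4]
width: 0.0502
```

```bash
python3 -c "
from h import *
s=env.read_state();print(s['q'],bed(s['tcp_pos']))
go(bw(-.0316,.1172,.041),RL)"
```

```text
[-24.32834906   6.99980733 131.5270264   55.31546081  22.75918333
 -59.83591978] [-0.03180595  0.11744074  0.09516642]
delta [-0.0285  0.0004  0.1045] twist [-0.0006 -0.0002  0.0013]
```

Good posture. Descend over the knob, then close.

>>> move_arm --motion '[{"delta_pos": [-0.004, 0, 0.015], "twist": [0, 0, 0]}, {"delta_pos": [-0.009, 0, 0.033], "twist": [0, 0, 0]}, {"delta_pos": [-0.014, 0, 0.051], "twist": [0, 0, 0]}, {"delta_pos": [-0.019, 0, 0.069], "twist": [0, 0, 0]}, {"delta_pos": [-0.023, 0, 0.085], "twist": [0, 0, 0]}, {"delta_pos": [-0.027, 0, 0.098], "twist": [0, 0, 0]}, {"delta_pos": [-0.0285, 0, 0.1045], "twist": [0, 0, 0]}, {"delta_pos": [-0.0285, 0, 0.1045], "twist": [0, 0, 0]}]'

```text
time: 15.5
tcp_pos: [0.5512, -0.0928, 0.0754]
eef_rot: [[0.158, 0.829, 0.537], [0.962, -0.253, 0.107], [0.224, 0.499, -0.837]]
contact_force: [1.3, 0.3, -0.8]
width: 0.0499
```

```bash
python3 -c "
from h import *
s=snap('wrist','w5');print(s['q'],bed(s['tcp_pos']),s['contact_force'])"
```

```text
[-23.84249108  16.01161845 128.68682683  69.36124311  19.63661858
 -74.49757898] [-0.03217656  0.11752838  0.04073195] [ 1.25599085  0.33330453 -0.77188651]
```

View pics/w5.png

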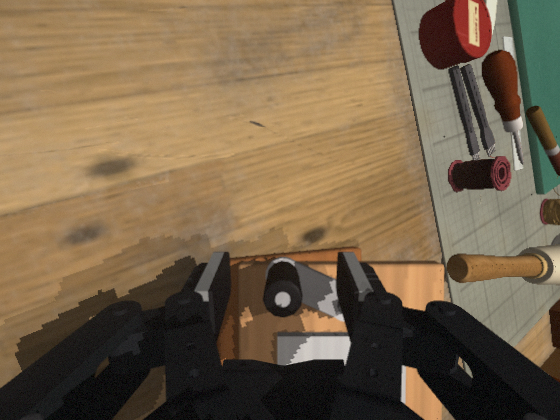

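The knob, top at (283,298), is centred between the open fingers. Closing on it.

>>> move_arm --motion '[{"delta_pos": [0, 0, 0], "twist": [0, 0, 0]}, {"delta_pos": [0, 0, 0], "twist": [0, 0, 0]}, {"delta_pos": [0, 0, 0], "twist": [0, 0, 0]}, {"delta_pos": [0, 0, 0], "twist": [0, 0, 0]}, {"delta_pos": [0, 0, 0], "twist": [0, 0, 0]}, {"delta_pos": [0, 0, 0], "twist": [0, 0, 0]}, {"delta_pos": [0, 0, 0], "twist": [0, 0, 0]}, {"delta_pos": [0, 0, 0], "twist": [0, 0, 0]}]' --claw 0

```text
time: 16.35
tcp_pos: [0.551, -0.0925, 0.0758]
eef_rot: [[0.157, 0.829, 0.537], [0.962, -0.252, 0.107], [0.224, 0.499, -0.837]]
contact_force: [-5.0, 1.7, 5.6]
width: 0.014
```

```bash
python3 -c "
from h import *
s=env.read_state();b=bed(s['tcp_pos']);print(b,s['contact_force'],s['width'])
# arc rows: knob centre in tcp terms = pivot + 36mm circle, offset (0.0006,0.0012)
a0=np.arctan2(-(b[0]-.0006),-(b[1]-.1012));print(np.degrees(a0),np.hypot(b[0]-.0006,b[1]-.1012))
o=np.array([b[0]+.036*np.sin(a0),b[1]+.036*np.cos(a0)])
for a in np.linspace(a0,0,17)[1:]:
    t=bw(o[0]-.036*np.sin(a),o[1]-.036*np.cos(a),b[2]); print(round(np.degrees(a)),(np.array(s['eef_rot']).T@(t-s['tcp_pos'])/.5).round(4))
"
```

```text
[-0.03219737  0.11774125  0.04126188] [-4.97587824  1.69623632  5.63575885] 0.014021839348134653
116.76394231638731 0.03673255373611998
109 [-0.0081 -0.0036 -0.0022]
102 [-0.0166 -0.0061 -0.0045]
95 [-0.0254 -0.0075 -0.0068]
88 [-0.0342 -0.0077 -0.0092]
80 [-0.043  -0.0068 -0.0116]
73 [-0.0517 -0.0046 -0.0139]
66 [-0.0599 -0.0014 -0.0161]
58 [-0.0678  0.0029 -0.0182]
51 [-0.075   0.0081 -0.0202]
44 [-0.0815  0.0143 -0.022 ]
36 [-0.0872  0.0213 -0.0235]
29 [-0.092   0.029  -0.0248]
22 [-0.0959  0.0373 -0.0258]
15 [-0.0987  0.046  -0.0266]
7 [-0.1003  0.055  -0.0271]
0 [-0.1009  0.0641 -0.0272]
```

>>> move_arm --motion '[{"delta_pos": [-0.008, -0.0035, -0.002], "twist": [0, 0, 0]}, {"delta_pos": [-0.0165, -0.006, -0.0045], "twist": [0, 0, 0]}, {"delta_pos": [-0.0255, -0.0075, -0.007], "twist": [0, 0, 0]}, {"delta_pos": [-0.034, -0.0077, -0.009], "twist": [0, 0, 0]}, {"delta_pos": [-0.043, -0.007, -0.0115], "twist": [0, 0, 0]}, {"delta_pos": [-0.0515, -0.0045, -0.014], "twist": [0, 0, 0]}, {"delta_pos": [-0.06, -0.0015, -0.016], "twist": [0, 0, 0]}, {"delta_pos": [-0.068, 0.003, -0.018], "twist": [0, 0, 0]}]'

```text
time: 17.15
tcp_pos: [0.5425, -0.1268, 0.0769]
eef_rot: [[0.157, 0.829, 0.537], [0.962, -0.253, 0.108], [0.225, 0.5, -0.836]]
contact_force: [1.6, 3.7, 4.8]
width: 0.0144
```

```bash
cat > arc.py <<'E'
from h import *
s=env.read_state();b=bed(s['tcp_pos']);print(s['q'],b,np.stack([BX,BY,N])@s['contact_force'],s['width'])
a0=np.arctan2(-(b[0]-.0006),-(b[1]-.1012));print(np.degrees(a0),np.hypot(b[0]-.0006,b[1]-.1012))
for a in np.linspace(a0,0,9)[1:]:
    t=bw(.0006-.0363*np.sin(a),.1012-.0363*np.cos(a),.0413); print(round(np.degrees(a)),(np.array(s['eef_rot']).T@(t-s['tcp_pos'])/.5).round(4))
E
python3 arc.py
```

```text
[-28.72720212  16.12276499 128.24935281  67.49380168  22.47900292
 -76.74098989] [-0.03000787  0.08248413  0.04126969] [2.73676289 3.97430852 3.9079893 ] 0.014355614449813437
58.55535616400013 0.03587652938992208
51 [-0.0077  0.0046 -0.0022]
44 [-0.0143  0.0108 -0.0039]
37 [-0.0201  0.0179 -0.0055]
29 [-0.025   0.0257 -0.0068]
22 [-0.0289  0.034  -0.0079]
15 [-0.0317  0.0428 -0.0086]
7 [-0.0334  0.0519 -0.0091]
0 [-0.034   0.0612 -0.0093]
```

>>> move_arm --motion '[{"delta_pos": [-0.0077, 0.0045, -0.002], "twist": [0, 0, 0]}, {"delta_pos": [-0.0145, 0.011, -0.004], "twist": [0, 0, 0]}, {"delta_pos": [-0.02, 0.018, -0.0055], "twist": [0, 0, 0]}, {"delta_pos": [-0.025, 0.0255, -0.007], "twist": [0, 0, 0]}, {"delta_pos": [-0.029, 0.034, -0.008], "twist": [0, 0, 0]}, {"delta_pos": [-0.0315, 0.043, -0.0085], "twist": [0, 0, 0]}, {"delta_pos": [-0.0335, 0.052, -0.009], "twist": [0, 0, 0]}, {"delta_pos": [-0.034, 0.06, -0.0093], "twist": [0, 0, 0]}]'

```text
time: 17.95
tcp_pos: [0.5606, -0.1495, 0.0907]
eef_rot: [[0.155, 0.831, 0.534], [0.961, -0.252, 0.112], [0.228, 0.496, -0.838]]
contact_force: [-3.0, 6.2, 2.8]
width: 0.0142
```

```bash
python3 arc.py
```

```text
[-30.27299154  16.59139336 124.74822385  60.52437167  24.88816229
 -70.56769022] [-0.00236805  0.0660871   0.04119111] [-2.64179539  5.05598906  4.8145701 ] 0.014177038622789167
4.831652344195493 0.03523811979990346
4 [-0.002   0.0006 -0.0008]
4 [-0.0021  0.0013 -0.0008]
3 [-0.0021  0.0021 -0.0008]
2 [-0.0022  0.0029 -0.0008]
2 [-0.0022  0.0036 -0.0008]
1 [-0.0022  0.0044 -0.0009]
1 [-0.0022  0.0052 -0.0009]
0 [-0.0022  0.0059 -0.0009]
```

>>> move_arm --motion '[{"delta_pos": [-0.001, 0.002, 0], "twist": [0, 0, 0]}, {"delta_pos": [-0.001, 0.004, 0], "twist": [0, 0, 0]}, {"delta_pos": [-0.001, 0.006, 0], "twist": [0, 0, 0]}, {"delta_pos": [-0.001, 0.007, 0], "twist": [0, 0, 0]}, {"delta_pos": [-0.001, 0.008, 0], "twist": [0, 0, 0]}, {"delta_pos": [-0.001, 0.009, 0], "twist": [0, 0, 0]}, {"delta_pos": [-0.001, 0.009, 0], "twist": [0, 0, 0]}, {"delta_pos": [-0.001, 0.009, 0], "twist": [0, 0, 0]}]'

```text
time: 18.75
tcp_pos: [0.5628, -0.1503, 0.0919]
eef_rot: [[0.155, 0.832, 0.532], [0.961, -0.252, 0.114], [0.229, 0.494, -0.839]]
contact_force: [-4.6, 3.9, 6.0]
width: 0.0142
```

```bash
python3 arc.py
```

```text
[-30.2426192   16.67068373 124.33758298  59.63088272  25.15151379
 -69.61111519] [0.00029401 0.0659375  0.04108818] [-1.78776013  2.3598872   7.9347323 ] 0.01424505148725654
0.4971717873811812 0.03526382968958646
0 [-0.0019  0.0001 -0.001 ]
0 [-0.0019  0.0001 -0.001 ]
0 [-0.0019  0.0002 -0.001 ]
0 [-0.0019  0.0003 -0.001 ]
0 [-0.0019  0.0004 -0.001 ]
0 [-0.0019  0.0004 -0.001 ]
0 [-0.0019  0.0005 -0.001 ]
0 [-0.0019  0.0006 -0.001 ]
```

>>> move_arm --motion '[{"delta_pos": [0, 0.002, 0], "twist": [0, 0, 0]}, {"delta_pos": [0, 0.004, 0], "twist": [0, 0, 0]}, {"delta_pos": [0, 0.006, 0], "twist": [0, 0, 0]}, {"delta_pos": [0, 0.006, 0], "twist": [0, 0, 0]}, {"delta_pos": [0, 0.006, 0], "twist": [0, 0, 0]}, {"delta_pos": [0, 0.006, 0], "twist": [0, 0, 0]}, {"delta_pos": [0, 0.006, 0], "twist": [0, 0, 0]}, {"delta_pos": [0, 0.006, 0], "twist": [0, 0, 0]}]'

```text
time: 19.55
tcp_pos: [0.5633, -0.1504, 0.0921]
eef_rot: [[0.154, 0.834, 0.53], [0.961, -0.251, 0.115], [0.229, 0.491, -0.84]]
contact_force: [-6.3, 2.3, 5.5]
width: 0.0143
```

```bash
python3 arc.py|head -3
```

```text
[-30.2150695   16.7048861  124.15978885  58.97567395  25.30508117
 -68.942509  ] [0.00079852 0.06598378 0.0410493 ] [-3.03419025  0.32380264  8.08499771] 0.01429769219430668
-0.3229825927882849 0.03521678019591744
```

>>> move_arm --motion '[{"delta_pos": [0, 0.003, 0], "twist": [0, 0, 0]}, {"delta_pos": [0, 0.006, 0], "twist": [0, 0, 0]}, {"delta_pos": [0, 0.01, 0], "twist": [0, 0, 0]}, {"delta_pos": [0, 0.012, 0], "twist": [0, 0, 0]}, {"delta_pos": [0, 0.012, 0], "twist": [0, 0, 0]}, {"delta_pos": [0, 0.012, 0], "twist": [0, 0, 0]}, {"delta_pos": [0, 0.012, 0], "twist": [0, 0, 0]}, {"delta_pos": [0, 0.012, 0], "twist": [0, 0, 0]}]'

```text
time: 20.35
tcp_pos: [0.5637, -0.1505, 0.0922]
eef_rot: [[0.154, 0.838, 0.524], [0.961, -0.25, 0.118], [0.23, 0.485, -0.844]]
contact_force: [-15.5, 2.0, 9.5]
width: 0.0141
```

```bash
python3 arc.py|head -3; python3 -c "
from h import *
print(env.read_state()['moment'])"
```

```text
[-30.16380002  16.78169849 123.83938779  57.6681377   25.60695752
 -67.63286991] [0.00124093 0.0660525  0.04088839] [-8.63782041 -2.6594804  15.92710564] 0.014055785313805013
-1.044694809494929 0.03515334462221708
[0.34995997 1.39774759 0.38751178]
```

The button is stalled at its stop: 6 mm more commanded gave 0.4 mm of motion with the force rising, at about −1°. I'm releasing and withdrawing.

>>> move_arm --motion '[{"delta_pos": [0, 0, 0], "twist": [0, 0, 0]}, {"delta_pos": [0, 0, 0], "twist": [0, 0, 0]}, {"delta_pos": [0, 0, 0], "twist": [0, 0, 0]}, {"delta_pos": [0, 0, 0], "twist": [0, 0, 0]}, {"delta_pos": [0, 0, 0], "twist": [0, 0, 0]}, {"delta_pos": [0, 0, 0], "twist": [0, 0, 0]}, {"delta_pos": [0, 0, 0], "twist": [0, 0, 0]}, {"delta_pos": [0, 0, 0], "twist": [0, 0, 0]}]' --claw 48

```text
time: 21.15
tcp_pos: [0.5638, -0.1505, 0.0923]
eef_rot: [[0.154, 0.838, 0.524], [0.961, -0.25, 0.118], [0.23, 0.485, -0.844]]
contact_force: [0.6, -0.2, -0.6]
width: 0.0478
```

>>> move_arm --motion '[{"delta_pos": [0.004, 0, -0.015], "twist": [0, 0, 0]}, {"delta_pos": [0.01, 0, -0.037], "twist": [0, 0, 0]}, {"delta_pos": [0.02, 0, -0.073], "twist": [0, 0, 0]}, {"delta_pos": [0.03, 0, -0.11], "twist": [0, 0, 0]}, {"delta_pos": [0.042, 0, -0.154], "twist": [0, 0, 0]}, {"delta_pos": [0.052, 0, -0.19], "twist": [0, 0, 0]}, {"delta_pos": [0.06, 0, -0.22], "twist": [0, 0, 0]}, {"delta_pos": [0.06, 0, -0.22], "twist": [0, 0, 0]}]'

```text
time: 21.95
tcp_pos: [0.5112, -0.1351, 0.1945]
eef_rot: [[0.153, 0.836, 0.527], [0.962, -0.249, 0.116], [0.228, 0.489, -0.842]]
contact_force: [0.3, -0.3, 0.4]
width: 0.0482
```

```bash
python3 -c "
from h import *
s=snap('wrist','w6');snap('top','top6');print(bed(s['tcp_pos']),s['contact_force'])
a=cv2.imread('pics/w6.png');b=cv2.imread('pics/top6.png')
cv2.imwrite('pics/six.png',np.hstack([cv2.resize(a,(480,360)),cv2.resize(b[150:330,210:370],(320,360),interpolation=cv2.INTER_CUBIC)]))"
```

```text
[0.00496176 0.0653981  0.15677878] [ 0.31675146 -0.25455758  0.38384571]
```

View pics/six.png

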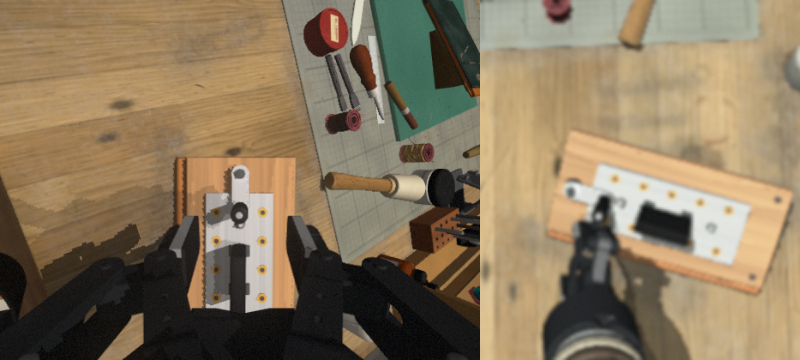

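The arm now lies over the plate end: in the wrist view the pivot is at (240,173) and the knob at (239,212), in line with the grip. The gripper is clear. One last angle check before handing in.

```bash
python3 -c "
from h import *
k=bed(onplane('wrist','w6',239*7/6,210*7/6,N,bw(0,0,.054)));p=bed(onplane('wrist','w6',240*7/6,172*7/6,N,bw(0,0,.016)))
print(k,p,'deg',np.degrees(np.arctan2(-(k-p)[0],-(k-p)[1])))
im,W=cloud('wrist','w6');B=(W-C0)@np.stack([BX,BY,N]).T
for u,v in((255,240),(300,240),(258,350),(300,300)):print(B[v,u].round(4))
print(env.sign_off())"
```

```text
[-9.10285504e-05  6.83534514e-02  5.40000000e-02] [-0.0003487   0.10157737  0.016     ] deg -0.44435945801753785
[-0.0226  0.0663  0.0066]
[0.0176 0.0667 0.0063]
[-0.0194 -0.0332  0.0061]
[0.0181 0.0124 0.0051]
the job is handed in; nothing more can be done
None
```

I fitted the drill-guide plate over both dowels and swung the turn-button to its stop. I then let go, backed the gripper off about 115 mm and handed the job in at about 22 s.

- **Plate:** it met the bed with 27 N normal force at the expected seat height. Afterwards both dowels showed in the holes. The top face read 5–7 mm above the bed at four spots, against the plate's 6 mm thickness, so it lies flat within the depth noise.
- **Turn-button:** it stalled at the stop. The final picture gave −0.4°, where closed is 0, with the arm lying over the plate's end.
- **Untouched items:** I did not go near the spool, tin or glue bottle. I did not measure their positions before and after.
- **Disagreements:** the knob height I measured along the bed was about 4 mm off nominal (68 against 64 mm), probably pixel-picking error. The gripper read 14 mm on the 16 mm knob. Neither affected the result.
- **Changed approach:** for the knob I first leaned the gripper one way, found it close to a joint limit, and leaned it the other way instead.

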